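# Focus the side camera and hold the reflector lid at its mark

## Task

Prepare the photo box for a picture of the module inside it: with the lid still shut, first turn the focus knob on top of the side camera until its white pointer is in line with the red index, and let go of the knob. Then raise the box's reflector lid by its black bar handle until it slopes in line with the red arm of the angle scale, and finish while holding it steady there with the gripper, because the lid falls shut when let go and the picture is taken at the end. Leave the red marks and the other things on the bench as they are.

Things in the scene. Friction and masses are not known exactly. Their poses are not given: they have to be found in the camera images.
- photo_box: grey open-topped box, 150 (x) x 160 (y) x 90 mm high, on a thin dark foot plate 180 x 210 mm (its centre 10 mm to +x), fixed to the bench, position and yaw differ each time. Origin: centre of the underside, on the bench. Its front faces its own -x. The lid hinge runs along its y axis at x = +75 mm, z = 94 mm (far edge). On its -y side, 100 mm from its middle, stands an aluminium quadrant scale of radius 115 mm around the hinge line, reaching 210 mm above the bench
- lid (a joint): hinge of the flat aluminium reflector lid (152 x 166 x 4 mm, 0.35 kg, white underside): 0 = shut and level, grows in rad as the front edge rises, limit 1.4. The hinge is free-running: the lid falls shut from every angle if let go
- lid_handle (a point): middle of the lid's black round bar handle, 10 mm thick, 100 mm long along the lid's y axis (parallel to the hinge). It lies in the lid's plane, 200 mm from the hinge line, 98 mm above the bench when the lid is shut, joined at both ends by 10 mm arms, with a clear gap of 42 mm between the bar and the lid's front edge; free above, below and in front. Axes turn with the lid: x points from the bar to the hinge line, z out of the lid's top face
- lid_hinge (a point): point on the hinge line in the middle of the lid; y axis along the hinge; turns with the lid
- lid_mark (a joint): angle of the red arm of the quadrant scale, in the same sense and zero as the lid joint (differs each time, 0.6 to 1.0 rad): the lid is at its mark when joint lid equals it. Stiff; not to be moved
- lid_mark_tip (a point): outer end of the red arm of the quadrant, 125 mm from the hinge line, 100 mm to the -y side of the box's middle; x axis points to the hinge line along the arm. A small black pin on the lid's edge, 100 mm from the hinge line, swings beside the arm
- focus_camera: grey camera housing 72 x 66 mm, 72 mm high, with a dark dial 72 mm across and 5 mm thick on top, fixed to the bench on the +y side of the box, about 0.15 m from the box's middle. Origin: centre of the underside; the lens looks to its -y
- focus_knob (a joint): focus knob angle in rad, grows counter-clockwise seen from above, limits -1.2 to 1.2, stays where it is left (friction 0.03 N m); 0 = white pointer towards the camera's -x
- knob_grip (a point): point on the vertical knob axis at the middle height of its grip bar, 97 mm above the bench. The bar is 42 mm long (knob's x), 13 mm thick (knob's y), from 85 to 106 mm above the bench, on a skirt 42 mm across from 77 to 85 mm; the white pointer is at the bar's -x end. Axes turn with the knob
- focus_mark (a joint): angle of the red index on the dial's edge, same sense and zero as the focus_knob joint (differs each time): the pointer is in line with the index when the two are equal. Stiff; not to be moved
- focus_mark_tip (a point): red index on the edge of the dial, 34.5 mm from the knob axis and 79 mm above the bench; its x axis points to the knob axis
- side_cutters: bystander: red-handled side cutters, 123 x 48 x 13 mm, lying on the bench; origin at the underside
- flux_pot: bystander: low round pot with yellow cap, 46 mm across, 22 mm high; origin at the underside
- attenuator: bystander: small round metal connector part with a blue band, 54 x 17 x 17 mm, lying on the bench; origin at the underside
Not all that is in view belongs to the job. What is shaped like the focus_camera but turquoise is not meant.

How it is judged:
On the way, in this order (a step that is already met when the one before it is completed fails the run):
1. with the lid shut, the focus knob's pointer is in line with the red index and the knob has been let go (angle between the x axis of knob_grip and the x axis of focus_mark_tip, either way round below 0.12 rad and value of joint lid below 0.08 rad and contact force between the fingers and focus_knob below 0.1 N), for 0.2 s.
2. the gripper holds the lid in line with the red arm (angle between the x axis of lid_handle and the x axis of lid_mark_tip, either way round below 0.08 rad and contact force between the fingers and lid above 0.5 N), for 0.2 s.
At the end, for the whole second after the job is handed in: The lid stands within 0.08 rad (4.5 degrees) of the red arm, at rest, carried by the fingers (contact force over 0.5 N), and the focus knob is still within 0.12 rad (7 degrees) of the red index (all of step 2 and velocity of joint lid between -0.05 and 0.05 rad/s and angle between the x axis of knob_grip and the x axis of focus_mark_tip, either way round below 0.12 rad); the arm keeps its last pose, push and grip.
It fails at once if a red mark was moved (over 6 mm at the lid scale, 4 mm at the dial) (distance of lid_mark_tip from where it was at the start of the episode above 0.006 m or distance of focus_mark_tip from where it was at the start of the episode above 0.004 m).
It fails at once if a bystander was moved over 30 mm (distance of any of side_cutters, flux_pot, attenuator from where it was at the start of the episode above 0.03 m).
It also fails if it takes over 53 s, if anything falls off the work surface, if the arm or the gripper's body presses on something with over 40 N, if the wrist force passes 120 N, or if a joint passes its speed limit or range.

## Robot

A 6-joint arm with a two-finger parallel gripper is mounted at the origin on a cart in front of the work surface, level with it; the furniture and walls round the work are solid. World frame = base frame: x ahead of the robot, y to its left, z up, the work surface at z = 0. Lengths are in m, angles in rad, forces in N, time in s.
With the tool pointing down it reaches from about 0.375 to 0.9 m from the base axis. Payload 3.1 kg.
Tool frame: the origin (TCP) lies between the finger pads; the fingertips stand 11 mm ahead of it and the grasp point (between the pads) lies 8 mm behind it; z points along the fingers, x is the direction in which the jaws open and shut, and the axes are right-handed (so a half turn about z gives the same grasp; the last joint's range is limited). The gripper opens to 87 mm and grips with 3 to 60 N. Pads are 19 mm wide; open, the fingers measure 117 mm over their backs; the gripper's body (75 mm by 190 mm) begins 51 mm behind the grasp point.
Start: joints at [-1.488, 0.527, 1.433, -0, 1.181, -0.178], TCP at [0.162, -0.604, 0.234] pointing down, gripper open.
Joint ranges: [-3.08, 3.08], [-0.75, 2.2], [0.22, 2.44], [-1.43, 4.57], [0, 2.65], [-2.85, 2.85]. Speed limits (rad/s): [2.79, 2.79, 3.14, 3.14, 3.14, 3.14].

## Interface

Orientations are given as a rotation vector (axis times angle).
In Python, from rig import r gives the robot as it stands. The module is installed in compiled form; this text tells all that it offers.
- The arm moves only by the tool step_arm, never from a script. Its arguments are lists of equal length, an entry for each row: "delta_rot": the turn, a rotation vector about the tool's x, y, z in degrees, a list of three; "translation": the shift along the tool's x, y, z in cm, a list of three; "grip": the gripper's target within -1 to 1 (fully open at 1, half-way at 0, shut at -1). A call has 1 to 5 rows; each row shifts and turns the commanded pose from where the row before left it, along the tool's axes as they then stand; what a row does not reach is not made up. A row lasts 1/12 s, in which the tool goes at most 41.7 mm and 7.16 degrees, less where a joint would pass 70% of its speed; a pose out of reach is approached as far as the arm can. A call is refused whole if a number of a shift passes 4.17 or a number of a turn 7.16, either way. A call with a gripper value outside its range is refused whole. The fingers move at their own pace and stop on an object; "squeeze" is the grip in N (left out, the last holds). Time passes only in rows, so rows that do not move let the fingers close. It gives the time, the measured TCP pose, the force and the opening at its end, in the units of the state.
- r.get_obs(): the state, without advancing time (a new reading comes with each control period).
- r.read_camera(name): name is "side" or "top"; returns a dict with "color" (480x640x3 uint8, red, green, blue), "depth" (480x640 float32, m along the optical axis (not along the pixel's ray), 0 where there is no reading), "vertical_fov" (degrees; the focal length in pixels is half the picture's height over the tangent of half this angle, whatever the lens; pixels are square), "cx", "cy" (the principal point, pixels), "xyz" and "rotation" of the camera in the world. Camera axes: x right, y up, looking along -z (the intrinsics and any distortion apply to the point x, -y, -z); pixel columns grow to the right and rows downward; lengths in m; the calibration is good to about 2 mm. A picture is of the moment at which its call begins.
- r.job_done(): hands the job in, once; it reports no verdict.
The state is a dict: "time": time; "joints": joint angles; "joint_vel": joint speeds; "tau": joint torques, N m; "ee_pos": TCP position; "tool_rot": TCP orientation; "wrist_force": force on the tool from outside, world axes, zero at the start; "torque": the same for the moment, N m; "grip_width": finger opening in m.
Only numpy, scipy, OpenCV 4.12 (cv2) and the standard library are available. Lean on these libraries where they do the work, as an engineer would, in place of code of your own. Each camera call takes 0.05 s, during which the arm holds its last target.

## Working session

There is one attempt and no reset: what is moved stays moved. The work goes in short steps, Python scripts to look and compute and a tool call to move; the robot and the scene stay as the last step left them, time stands still between calls to the robot, and variables do not carry over. Pictures are saved under pics/ and viewed, and the job is handed in when it is done.

Besides the shell and the picture viewer there is one more tool, called after "Call:" by a JSON object that holds its "op" and its "data", one argument or row to a line. step_arm: Moves the arm, as the interface text tells. Its arguments: {"type":"object","properties":{"delta_rot":{"type":"array"},"translation":{"type":"array"},"grip":{"type":"array"},"squeeze":{"type":"number"}},"required":["delta_rot","translation","grip"]}

```bash
mkdir -p pics; cat > h.py <<'E'
import numpy as np, cv2, pickle
from rig import r
def cam(n,save=None):
    d=r.read_camera(n)
    if save: cv2.imwrite('pics/'+save,d['color'][:,:,::-1])
    pickle.dump(d,open('/tmp/%s.pkl'%n,'wb'))
    return d
def pts(d):
    h,w=d['depth'].shape; f=h/2/np.tan(np.radians(d['vertical_fov'])/2)
    v,u=np.mgrid[:h,:w]; z=d['depth']
    P=np.stack([(u-d['cx'])/f*z,-(v-d['cy'])/f*z,-z],-1)
    R=np.array(d['rotation'])
    if R.shape!=(3,3): R=cv2.Rodrigues(R)[0]
    return P@R.T+np.array(d['xyz'])
E
python3 - <<'E'
from h import *
for n in ('side','top'):
    d=cam(n,n+'0.png'); print({k:v for k,v in d.items() if k not in('color','depth')})
print(r.get_obs())
E
```

```text
{'vertical_fov': 49.8560868563464, 'cx': 326.81859752240445, 'cy': 250.86239420114174, 'xyz': array([-0.01018277,  1.25202939,  0.81227974]), 'rotation': array([ 0.33419578, -1.17604813, -2.34292637])}
{'vertical_fov': 53.60991736850628, 'cx': 311.4797524230287, 'cy': 243.17941820422368, 'xyz': array([0.35485309, 0.41519091, 1.12955007]), 'rotation': array([ 0.1027505 , -0.11219345, -1.58650683])}
{'time': 0.1, 'joints': array([-1.48746935e+00,  5.28380561e-01,  1.43378488e+00, -1.80906629e-05,
        1.18140016e+00, -1.78528056e-01]), 'joint_vel': array([ 1.51865330e-05, -1.16978389e-03, -3.90175074e-03,  8.50977002e-04,
        8.19943535e-04,  6.36328917e-04]), 'tau': array([ 2.63590146e-04, -4.40984273e+01, -1.77151805e+01,  6.35345606e-02,
        5.33855532e-02, -5.36168886e-05]), 'ee_pos': array([ 0.1617476 , -0.60303939,  0.23266154]), 'tool_rot': array([-2.49130296e+00,  1.91152024e+00,  2.10311053e-03]), 'wrist_force': array([-0.87929216, -0.58367627,  0.34464791]), 'torque': array([ 0.06496123, -0.01297664,  0.02991305]), 'grip_width': 0.08710238257380654}
```

View pics/side0.png

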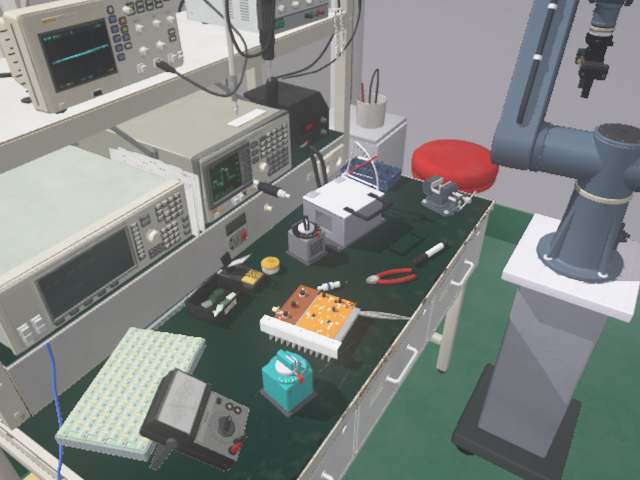

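View pics/top0.png

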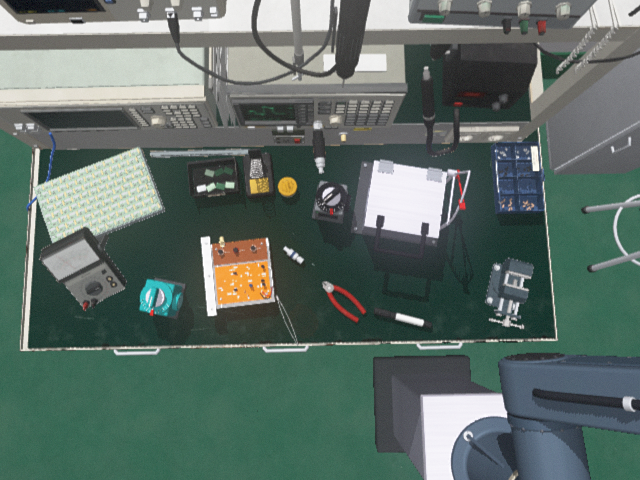

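Candidates for the focus camera: the grey housing at top (332,200) / side (307,238), and the turquoise one at top (162,297) / side (288,378), which is the decoy. I choose the grey one. I'll check it in close crops next.

```bash
python3 - <<'E'
from h import *
for n,(x0,y0,x1,y1) in {'top':(290,130,490,280),'side':(240,130,440,280)}.items():
    d=pickle.load(open('/tmp/%s.pkl'%n,'rb'))
    c=cv2.resize(d['color'][y0:y1,x0:x1,::-1],None,fx=4,fy=4,interpolation=cv2.INTER_CUBIC); cv2.imwrite('pics/c_%s.png'%n,c)
    P=pts(d); np.save('/tmp/P_%s.npy'%n,P)
d=pickle.load(open('/tmp/top.pkl','rb'));P=np.load('/tmp/P_top.npy')
for u,v in [(332,200),(332,192),(400,200),(375,180),(430,190),(380,220),(428,235),(404,235),(320,150),(320,170),(400,260),(460,205),(430,150),(455,95)]: print(u,v,P[v,u].round(3))
E
```

```text
332 200 [0.596 0.36  0.084]
332 192 [0.609 0.36  0.104]
400 200 [0.59  0.209 0.096]
375 180 [0.637 0.263 0.095]
430 190 [0.611 0.141 0.098]
380 220 [0.545 0.256 0.101]
428 235 [0.51  0.151 0.096]
404 235 [0.517 0.195 0.055]
320 150 [0.355 0.415 1.13 ]
320 170 [0.638 0.388 0.178]
400 260 [ 0.466  0.196 -0.002]
460 205 [0.559 0.103 0.178]
430 150 [0.712 0.13  0.074]
455 95 [0.788 0.105 0.196]
```

View pics/c_top.png

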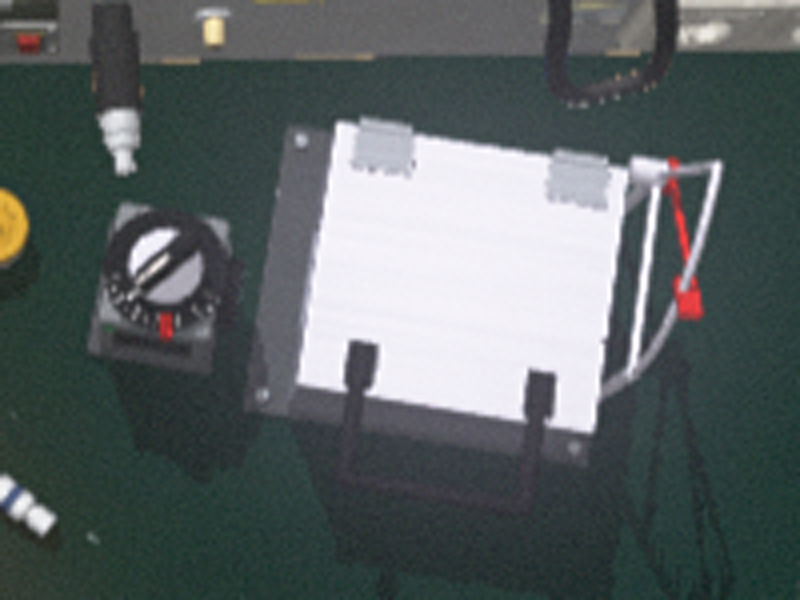

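View pics/c_side.png

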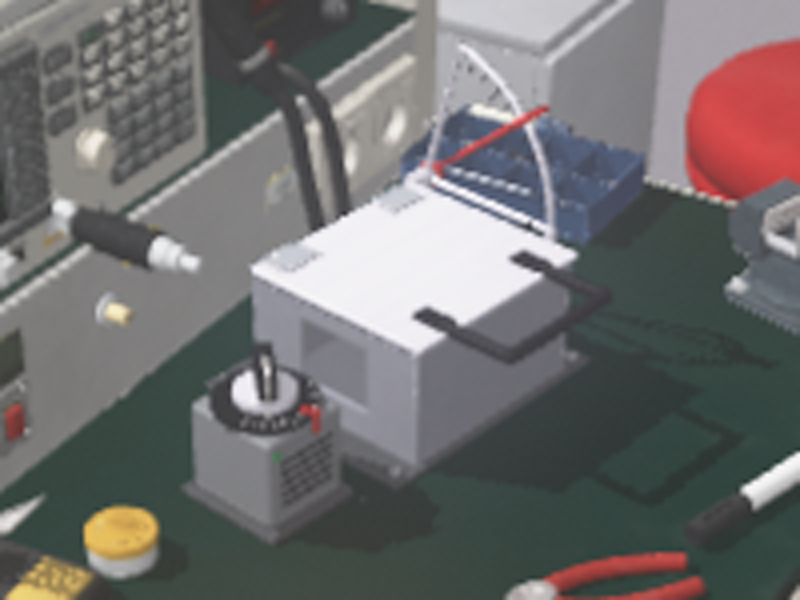

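```bash
python3 - <<'E'
from h import *
np.set_printoptions(suppress=True,precision=4)
D={n:(pickle.load(open('/tmp/%s.pkl'%n,'rb')),np.load('/tmp/P_%s.npy'%n)) for n in('top','side')}
def rep(name,n,m):
    P=D[n][1][m]; 
    print(name,n,len(P),'med',np.median(P,0) if len(P) else '', 'min',P.min(0) if len(P) else '','max',P.max(0) if len(P) else '')
    return P
for n in D:
    d,P=D[n]; c=d['color'].astype(int); R,G,B=c[...,0],c[...,1],c[...,2]
    val=d['depth']>0
    near=lambda x,y,s:(abs(P[...,0]-x)<s)&(abs(P[...,1]-y)<s)&val
    red=(R>140)&(R>2*G)&(R>2*B)
    Q=rep('focus red',n,red&near(.6,.36,.06)&(P[...,2]>.06)); print(Q.mean(0))
    Q=rep('lid red',n,red&near(.62,.09,.12)&(P[...,2]>.06)); print(Q.mean(0))
    w=(R>150)&(abs(R-B)<30)
    # skirt: bright, z 80..90
    Q=rep('skirt',n,(R>110)&near(.6,.36,.03)&(P[...,2]>.079)&(P[...,2]<.09))
    Q=rep('bar top',n,near(.6,.36,.035)&(P[...,2]>.098)&(P[...,2]<.112))
    if len(Q): 
        q=Q[:,:2]-Q[:,:2].mean(0); U,S,V=np.linalg.svd(q,full_matrices=False); print(' bar',Q.mean(0),'dir',V[0],S/np.sqrt(len(q)), np.ptp(q@V.T,axis=0))
    Q=rep('dial',n,near(.6,.36,.05)&(P[...,2]>.070)&(P[...,2]<.082))
    Q=rep('housing',n,near(.6,.36,.07)&(P[...,2]>.060)&(P[...,2]<.115))
    # lid
    m=(R>150)&(abs(R-B)<40)&near(.6,.2,.15)&(P[...,2]>.088)&(P[...,2]<.104)
    Q=rep('lid',n,m); 
    if len(Q): print(cv2.minAreaRect((Q[:,:2]*1000).astype(np.float32)))
    # handle
    m=(R<80)&near(.5,.2,.1)&(P[...,2]>.08)&(P[...,2]<.11)
    Q=rep('handle',n,m)
    if len(Q): print(cv2.minAreaRect((Q[:,:2]*1000).astype(np.float32)))
    Q=rep('probe',n,near(.65,.4,.07)&(P[...,2]>.12))
E
```

```text
focus red top 15 med [0.5711 0.3622 0.0804] min [0.5662 0.3599 0.0778] max [0.5756 0.3646 0.0835]
[0.5712 0.3622 0.0803]
lid red top 92 med [0.582  0.0898 0.1734] min [0.55   0.0762 0.0986] max [0.7394 0.1041 0.5272]
[0.6071 0.0912 0.211 ]
skirt top 156 med [0.6008 0.3612 0.0838] min [0.5706 0.3411 0.0791] max [0.6242 0.3821 0.0898]
bar top top 110 med [0.6042 0.3624 0.1043] min [0.5876 0.3443 0.0988] max [0.6209 0.3783 0.1097]
 bar [0.6037 0.3615 0.1041] dir [-0.6438  0.7652] [0.0121 0.0037] [0.0417 0.0129]
dial top 587 med [0.5991 0.3628 0.0757] min [0.5637 0.3261 0.07  ] max [0.6438 0.398  0.082 ]
housing top 959 med [0.5993 0.3618 0.0765] min [0.5355 0.2905 0.06  ] max [0.6453 0.398  0.1097]
lid top 4949 med [0.5959 0.1941 0.0971] min [0.5047 0.0508 0.0887] max [0.7498 0.3462 0.1039]
((650.0775146484375, 204.18515014648438), (250.4412841796875, 268.0063781738281), 75.84213256835938)
handle top 545 med [0.4861 0.2172 0.1009] min [0.4569 0.1079 0.0935] max [0.5547 0.2713 0.1061]
((505.66943359375, 189.56781005859375), (97.6673583984375, 163.5203399658203), 0.16067078709602356)
prob
[... 595 characters left out ...]
0469 0.0131]
dial side 314 med [0.5908 0.3785 0.0768] min [0.5637 0.3279 0.0701] max [0.6448 0.4029 0.0818]
housing side 640 med [0.5937 0.3769 0.0773] min [0.5331 0.29   0.0601] max [0.6448 0.4036 0.1106]
lid side 1893 med [0.5945 0.2017 0.098 ] min [0.5054 0.0535 0.0881] max [0.749  0.2946 0.1039]
((639.5211791992188, 177.71530151367188), (192.36790466308594, 265.7541809082031), 76.67880249023438)
handle side 190 med [0.477  0.2101 0.1007] min [0.4586 0.1163 0.0941] max [0.5522 0.2784 0.1059]
((504.91558837890625, 197.21994018554688), (93.08284759521484, 162.82736206054688), 0.5531920194625854)
probe side 1454 med [0.6856 0.3757 0.5244] min [0.6331 0.3512 0.1676] max [0.7195 0.4699 0.6008]
```

```bash
python3 - <<'E'
from h import *
np.set_printoptions(suppress=True,precision=4)
Ps=[];
for n in ('top','side'):
    d=pickle.load(open('/tmp/%s.pkl'%n,'rb'));P=np.load('/tmp/P_%s.npy'%n); Ps.append(P[d['depth']>0])
    tb=P[(d['depth']>0)&(abs(P[...,2])<.02)&(P[...,0]>.42)&(P[...,0]<.5)&(P[...,1]<.7)&(P[...,1]>.0)]; print(n,'table z',np.median(tb[:,2]))
A=np.vstack(Ps)
for y0 in np.arange(0,.6,.1):
  print('y',y0)
  for z0 in np.arange(.12,.9,.06):
    m=(A[:,1]>y0)&(A[:,1]<y0+.1)&(A[:,2]>z0)&(A[:,2]<z0+.06)&(A[:,0]>.4)
    if m.sum()>3: print('  z%.2f n%d xmin %.3f 5pct %.3f'%(z0,m.sum(),A[m,0].min(),np.percentile(A[m,0],5)))
m=(A[:,2]>.12)&(A[:,2]<.4)&(A[:,0]>.55)&(A[:,0]<.71)&(A[:,1]>.25)&(A[:,1]<.5)
q=A[m]; q=q[np.argsort(q[:,0])]; print(len(q)); print(q[::max(1,len(q)//25)])
E
```

```text
top table z -0.0010235780318463839
side table z 0.000263772297771081
y 0.0
  z0.12 n1800 xmin 0.548 5pct 0.630
  z0.18 n1550 xmin 0.550 5pct 0.608
  z0.24 n2861 xmin 0.788 5pct 0.797
  z0.30 n77 xmin 0.799 5pct 0.807
  z0.36 n13 xmin 0.735 5pct 0.736
  z0.42 n1112 xmin 0.736 5pct 0.752
  z0.48 n1619 xmin 0.722 5pct 0.733
  z0.54 n730 xmin 0.727 5pct 0.729
y 0.1
  z0.12 n3320 xmin 0.536 5pct 0.715
  z0.18 n1249 xmin 0.550 5pct 0.731
  z0.24 n1448 xmin 0.759 5pct 0.767
  z0.30 n304 xmin 0.825 5pct 0.830
  z0.36 n17 xmin 0.830 5pct 0.831
  z0.42 n1083 xmin 0.752 5pct 0.754
  z0.48 n2181 xmin 0.723 5pct 0.732
  z0.54 n1158 xmin 0.729 5pct 0.732
y 0.2
  z0.12 n517 xmin 0.733 5pct 0.734
  z0.18 n657 xmin 0.730 5pct 0.731
  z0.24 n809 xmin 0.730 5pct 0.731
  z0.30 n3136 xmin 0.733 5pct 0.737
  z0.42 n1017 xmin 0.752 5pct 0.754
  z0.48 n4126 xmin 0.745 5pct 0.750
  z0.54 n1183 xmin 0.735 5pct 0.739
y 0.30000000000000004
  z0.12 n465 xmin 0.633 5pct 0.637
  z0.18 n1655 xmin 0.634 5pct 0.658
  z0.24 n1388 xmin 0.730 5pct 0.732
  z0.30 n3979 xmin 0.734 5pct 0.737
  z0.42 n801 xmin 0.689 5pct 0.
[... 668 characters left out ...]
96 xmin 0.698 5pct 0.715
  z0.54 n1408 xmin 0.749 5pct 0.752
  z0.60 n398 xmin 0.760 5pct 0.762
650
[[0.6329 0.3857 0.1727]
 [0.6374 0.3837 0.1791]
 [0.6444 0.3918 0.1774]
 [0.6467 0.3968 0.1728]
 [0.6505 0.3905 0.1852]
 [0.6533 0.3867 0.1852]
 [0.6567 0.3791 0.1784]
 [0.66   0.3937 0.1889]
 [0.6627 0.3977 0.1807]
 [0.6647 0.3992 0.1878]
 [0.6669 0.3935 0.1871]
 [0.6702 0.3874 0.1899]
 [0.6731 0.3955 0.1879]
 [0.6756 0.3789 0.1859]
 [0.6782 0.3913 0.1915]
 [0.6805 0.3994 0.1852]
 [0.6834 0.3932 0.189 ]
 [0.6861 0.3787 0.1867]
 [0.6892 0.4035 0.1796]
 [0.6917 0.4031 0.1897]
 [0.6941 0.3931 0.1947]
 [0.697  0.4053 0.178 ]
 [0.6999 0.4006 0.186 ]
 [0.7025 0.4056 0.1821]
 [0.7066 0.3928 0.1899]]
```

```bash
python3 - <<'E'
from h import *
np.set_printoptions(suppress=True,precision=3)
d=pickle.load(open('/tmp/side.pkl','rb'))
cv2.imwrite('pics/g0.png',cv2.resize(d['color'][0:120,540:640,::-1],None,fx=6,fy=6,interpolation=cv2.INTER_CUBIC)[:600])
P=np.load('/tmp/P_side.npy')
R=cv2.Rodrigues(r.get_obs()['tool_rot'])[0]; print(R); t=r.get_obs()['ee_pos']
m=(d['depth']>0)&(np.linalg.norm(P-t,axis=-1)<.35)
q=(P[m]-t)@R
for z0 in np.arange(-.3,.03,.02):
    k=q[(q[:,2]>z0)&(q[:,2]<z0+.02)]
    if len(k): print('%.2f'%z0,len(k),k.min(0)[:2],k.max(0)[:2])
E
```

```text
[[ 0.259 -0.966 -0.   ]
 [-0.966 -0.259  0.002]
 [-0.002 -0.    -1.   ]]
-0.30 1 [-0.08   0.039] [-0.08   0.039]
-0.28 128 [-0.079 -0.061] [-0.005  0.053]
-0.26 223 [-0.05  -0.056] [0.016 0.047]
-0.24 192 [-0.039 -0.037] [0.033 0.03 ]
-0.22 186 [-0.045 -0.037] [0.017 0.031]
-0.20 170 [-0.043 -0.038] [0.003 0.033]
-0.18 195 [-0.06  -0.039] [0.01  0.035]
-0.16 211 [-0.061 -0.041] [0.017 0.034]
-0.14 136 [-0.062 -0.029] [0.016 0.02 ]
-0.12 263 [-0.104 -0.039] [0.091 0.035]
-0.10 248 [-0.102 -0.041] [0.098 0.035]
-0.08 235 [-0.098 -0.041] [0.087 0.036]
-0.06 42 [-0.088 -0.039] [0.084 0.03 ]
-0.04 51 [-0.063 -0.014] [0.04  0.009]
-0.02 83 [-0.059 -0.015] [0.061 0.008]
0.00 45 [-0.061 -0.014] [0.053 0.01 ]
```

View pics/g0.png

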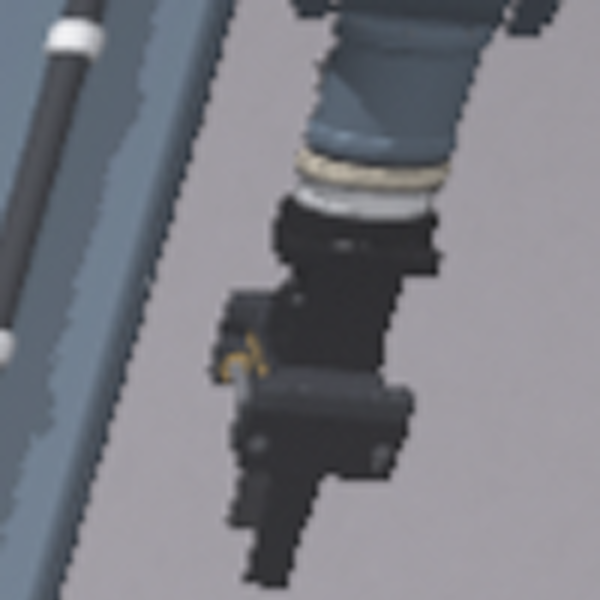

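```bash
python3 - <<'E'
from h import *
np.set_printoptions(suppress=True,precision=4)
for n in('top','side'):
    d=pickle.load(open('/tmp/%s.pkl'%n,'rb'));P=np.load('/tmp/P_%s.npy'%n)
    c=d['color'].astype(int); R,G,B=c[...,0],c[...,1],c[...,2]; val=d['depth']>0
    m=(val&(P[...,2]>.088)&(P[...,2]<.104)&(R>150)&(abs(P[...,0]-.6)<.11)&(abs(P[...,1]-.2)<.13)).astype(np.uint8)
    m=cv2.morphologyEx(m,cv2.MORPH_OPEN,np.ones((7,7)))
    k,l,s,_=cv2.connectedComponentsWithStats(m); i=1+np.argmax(s[1:,4]); Q=P[l==i]
    (cx,cy),(a,b),ang=cv2.minAreaRect((Q[:,:2]*1000).astype(np.float32)); print(n,'lid',(cx,cy),(a,b),ang)
    # handle bar: front
    m=val&(R<90)&(P[...,2]>.088)&(P[...,2]<.108)&(P[...,0]<.53)&(P[...,0]>.43)&(abs(P[...,1]-.2)<.08)
    Q=P[m]; Q0=Q
    e=np.array([np.sin(np.radians(0)),1]); 
    # bar = lowest x for each y
    rows=[]
    for y in np.arange(.14,.26,.01):
        k=Q[(abs(Q[:,1]-y)<.005)]
        if len(k)>2: rows.append((y,k[:,0].min(),np.median(k[k[:,0]<k[:,0].min()+.012,0]),len(k)))
    print(np.array(rows))
    red=(R>140)&(R>1.8*G)&(R>1.8*B)&val&(abs(P[...,0]-.62)<.12)&(abs(P[...,1]-.09)<.03)&(P[...,2]>.08)&(P[...,2]<.23)
    v,u=np.nonzero(red); o=np.argsort(P[v,u,0]); print(np.c_[u,v,P[v,u]*1000][o][::max(1,len(o)//25)])
E
```

```text
top lid (595.19873046875, 196.10537719726562) (165.85140991210938, 156.11167907714844) 79.7095947265625
[[ 0.15    0.5143  0.5212  9.    ]
 [ 0.16    0.4657  0.4726 83.    ]
 [ 0.17    0.4569  0.4634 74.    ]
 [ 0.18    0.4594  0.4637 23.    ]
 [ 0.19    0.4616  0.4658 19.    ]
 [ 0.2     0.462   0.4665 23.    ]
 [ 0.21    0.4642  0.4688 22.    ]
 [ 0.22    0.4667  0.471  21.    ]
 [ 0.23    0.4689  0.4732 23.    ]
 [ 0.24    0.4697  0.4746 20.    ]
 [ 0.25    0.4715  0.4761 21.    ]]
[[463.     209.     549.9901  97.8123 180.2659]
 [462.     208.     551.6934 100.3854 182.2477]
 [461.     208.     552.2214 101.6437 179.8814]
 [461.     207.     554.1172 101.8065 180.7628]
 [462.     207.     554.2698  99.464  179.8634]
 [462.     206.     556.6509  98.8665 178.4549]
 [461.     205.     558.4311 101.3149 180.0526]
 [462.     205.     559.2272  97.9769 176.1701]
 [464.     204.     561.0219  94.0877 177.2107]
 [461.     204.     561.6152  99.507  174.9747]
 [460.     203.     563.4867 101.8286 176.1695]
 [461.     203.     564.5649  98.0876 171.0754]
 [459.     202.     566.3022 102.7
[... 1883 characters left out ...]
589.803   92.9707 147.6108]
 [363.     164.     594.0103  90.6125 142.3418]
 [363.     163.     594.1619  90.6177 145.4047]
 [362.     164.     597.6163  89.7455 140.977 ]
 [361.     164.     600.7893  89.7265 140.0992]
 [361.     165.     601.4637  88.1628 136.1109]
 [360.     165.     602.7496  91.7465 137.3204]
 [359.     165.     606.1793  91.2717 136.169 ]
 [359.     166.     607.1563  89.1674 131.8443]
 [358.     166.     611.6956  86.6511 129.486 ]
 [357.     167.     613.0254  89.9114 127.3955]
 [356.     167.     616.9495  88.5955 125.7258]
 [355.     168.     618.5279  91.4062 123.3611]
 [349.     172.     640.5535  86.1689 102.0037]
 [349.     171.     640.6887  86.1126 105.1759]]
```

```bash
cat > plan.py <<'E'
import sys, numpy as np
from scipy.spatial.transform import Rotation as Ro
from rig import r
# target orientation from jaw yaw (deg), lean (deg; approach dir = yaw-90 horizontally)
def ori(yaw,lean):
    a,l=np.radians(yaw),np.radians(lean)
    x=np.array([np.cos(a),np.sin(a),0]); h=np.array([np.sin(a),-np.cos(a),0])
    z=np.sin(l)*h-np.array([0,0,np.cos(l)]); y=np.cross(z,x)
    return np.c_[x,y,z]
def plan(target,yaw,lean,vmax=4.1,wmax=7.1,spin=None,pmin=1):
    o=r.get_obs(); p=np.array(o['ee_pos']); R=Ro.from_rotvec(o['tool_rot']); T=Ro.from_matrix(ori(yaw,lean))
    print('t',o['time'],'now',p.round(4),'F',np.round(o['wrist_force'],1))
    if spin is None: w=np.degrees((R.inv()*T).as_rotvec())
    else: w=np.array([0,0,spin])
    d=np.array(target)-p
    n=int(max(pmin,np.ceil(np.abs(w).max()/wmax),np.ceil(np.linalg.norm(d)*100/vmax)))
    # world straight translation, constant tool-frame turn
    ww=np.round(w/n,2)
    print('rows',n,'rot/row',ww)
    for i in range(n):
        t=np.round(R.inv().apply(target-p)*100/(n-i),2); p=p+R.apply(t/100); R=R*Ro.from_rotvec(np.radians(ww))
        print(list(map(float,t)),p.round(3))
E
python3 - <<'E'
from plan import *
plan(np.array([.47,-.1,.32]),0,0,spin=-80)
E
```

```text
t 0.1 now [ 0.1617 -0.603   0.2327] F [-0.9 -0.6  0.3]
rows 15 rot/row [ 0.    0.   -5.33]
[-2.71, -2.85, -0.58] [ 0.182 -0.569  0.239]
[-2.43, -3.09, -0.58] [ 0.203 -0.536  0.244]
[-2.13, -3.31, -0.58] [ 0.223 -0.502  0.25 ]
[-1.82, -3.49, -0.58] [ 0.244 -0.469  0.256]
[-1.49, -3.64, -0.57] [ 0.264 -0.435  0.262]
[-1.14, -3.77, -0.58] [ 0.285 -0.402  0.268]
[-0.79, -3.85, -0.57] [ 0.306 -0.368  0.273]
[-0.42, -3.91, -0.58] [ 0.326 -0.335  0.279]
[-0.06, -3.93, -0.57] [ 0.347 -0.301  0.285]
[0.31, -3.92, -0.58] [ 0.367 -0.268  0.291]
[0.67, -3.88, -0.57] [ 0.388 -0.234  0.297]
[1.03, -3.8, -0.58] [ 0.408 -0.201  0.303]
[1.37, -3.69, -0.57] [ 0.429 -0.167  0.308]
[1.71, -3.54, -0.58] [ 0.449 -0.134  0.314]
[2.04, -3.37, -0.57] [ 0.47 -0.1   0.32]
```

Call:
{"op": "step_arm", "data": {
  "delta_rot": [
    [0,0,-5.33],
    [0,0,-5.33],
    [0,0,-5.33],
    [0,0,-5.33],
    [0,0,-5.33]
  ],
  "translation": [
    [-2.7,-2.85,-0.58],
    [-2.43,-3.09,-0.58],
    [-2.13,-3.31,-0.58],
    [-1.82,-3.49,-0.58],
    [-1.49,-3.64,-0.57]
  ],
  "grip": [1,1,1,1,1]
}}

```text
time: 0.52
ee_pos: [0.265, -0.4341, 0.2622]
tool_rot: [-2.868, 1.281, 0.001]
wrist_force: [0.6, -0.4, -0.3]
grip_width: 0.087
```

Call:
{"op": "step_arm", "data": {
  "delta_rot": [
    [0,0,-5.33],
    [0,0,-5.33],
    [0,0,-5.33],
    [0,0,-5.33],
    [0,0,-5.33]
  ],
  "translation": [
    [-1.14,-3.77,-0.58],
    [-0.79,-3.85,-0.57],
    [-0.42,-3.91,-0.58],
    [-0.06,-3.93,-0.57],
    [0.31,-3.92,-0.58]
  ],
  "grip": [1,1,1,1,1]
}}

```text
time: 0.93
ee_pos: [0.3677, -0.2664, 0.2913]
tool_rot: [-3.086, 0.585, 0.001]
wrist_force: [0.1, -1.9, 0.2]
grip_width: 0.0872
```

Call:
{"op": "step_arm", "data": {
  "delta_rot": [
    [0,0,-5.33],
    [0,0,-5.33],
    [0,0,-5.33],
    [0,0,-5.33],
    [0,0,-5.33]
  ],
  "translation": [
    [0.67,-3.88,-0.57],
    [1.03,-3.8,-0.58],
    [1.37,-3.69,-0.57],
    [1.71,-3.54,-0.58],
    [2.04,-3.37,-0.57]
  ],
  "grip": [1,1,1,1,1]
}}

```text
time: 1.35
ee_pos: [0.4705, -0.0985, 0.3201]
tool_rot: [-3.138, -0.143, 0.001]
wrist_force: [1.5, 0.1, -0.2]
grip_width: 0.0871
```

```bash
python3 - <<'E'
from plan import *
plan(np.array([.53,.34,.30]),0,0,spin=-86.5)
E
```

```text
t 1.35 now [ 0.4705 -0.0985  0.3201] F [ 1.5  0.1 -0.2]
rows 13 rot/row [ 0.    0.   -6.65]
[0.76, -3.32, 0.15] [ 0.475 -0.065  0.319]
[1.14, -3.21, 0.16] [ 0.48  -0.031  0.317]
[1.51, -3.05, 0.15] [0.484 0.003 0.315]
[1.85, -2.86, 0.16] [0.489 0.036 0.314]
[2.17, -2.62, 0.15] [0.493 0.07  0.312]
[2.46, -2.36, 0.16] [0.498 0.104 0.311]
[2.71, -2.06, 0.15] [0.503 0.138 0.309]
[2.93, -1.73, 0.16] [0.507 0.171 0.308]
[3.11, -1.38, 0.15] [0.512 0.205 0.306]
[3.25, -1.0, 0.16] [0.516 0.239 0.305]
[3.35, -0.62, 0.15] [0.521 0.273 0.303]
[3.4, -0.23, 0.16] [0.525 0.306 0.301]
[3.39, 0.16, 0.15] [0.53 0.34 0.3 ]
```

Call:
{"op": "step_arm", "data": {
  "delta_rot": [
    [0,0,-6.65],
    [0,0,-6.65],
    [0,0,-6.65],
    [0,0,-6.65],
    [0,0,-6.65]
  ],
  "translation": [
    [0.76,-3.32,0.15],
    [1.14,-3.21,0.16],
    [1.51,-3.05,0.15],
    [1.85,-2.86,0.16],
    [2.17,-2.62,0.15]
  ],
  "grip": [1,1,1,1,1]
}}

```text
time: 1.77
ee_pos: [0.4935, 0.0698, 0.3119]
tool_rot: [-2.965, -1.037, 0.001]
wrist_force: [0.5, -0.8, -1.0]
grip_width: 0.0874
```

Call:
{"op": "step_arm", "data": {
  "delta_rot": [
    [0,0,-6.65],
    [0,0,-6.65],
    [0,0,-6.65],
    [0,0,-6.65],
    [0,0,-6.65]
  ],
  "translation": [
    [2.46,-2.36,0.16],
    [2.71,-2.06,0.15],
    [2.93,-1.73,0.16],
    [3.11,-1.38,0.15],
    [3.25,-1.0,0.16]
  ],
  "grip": [1,1,1,1,1]
}}

```text
time: 2.18
ee_pos: [0.517, 0.2383, 0.3039]
tool_rot: [-2.545, -1.842, 0.002]
wrist_force: [1.3, -1.2, 0.1]
grip_width: 0.0873
```

Call:
{"op": "step_arm", "data": {
  "delta_rot": [
    [0,0,-6.65],
    [0,0,-6.65],
    [0,0,-6.65]
  ],
  "translation": [
    [3.35,-0.62,0.15],
    [3.4,-0.23,0.16],
    [3.39,0.16,0.15]
  ],
  "grip": [1,1,1]
}}

```text
time: 2.43
ee_pos: [0.5313, 0.3393, 0.2992]
tool_rot: [-2.187, -2.255, 0.002]
wrist_force: [0.4, -0.6, 0.5]
grip_width: 0.0869
```

```bash
python3 - <<'E'
from plan import *
print(r.get_obs()['joints'])
plan(np.array([.575,.365,.20]),91.5,30)
E
```

```text
[ 3.91396635e-01  4.72576921e-01  1.33875581e+00 -1.22076892e-04
  1.33154122e+00 -1.20983791e+00]
t 2.4333 now [0.5313 0.3393 0.2992] F [ 0.4 -0.6  0.5]
rows 5 rot/row [-6.01 -0.01  0.05]
[0.49, 0.89, 1.98] [0.54  0.344 0.279]
[0.49, 0.68, 2.06] [0.549 0.35  0.26 ]
[0.49, 0.46, 2.13] [0.557 0.355 0.24 ]
[0.49, 0.23, 2.16] [0.566 0.36  0.22 ]
[0.49, 0.01, 2.17] [0.575 0.365 0.2  ]
```

Call:
{"op": "step_arm", "data": {
  "delta_rot": [
    [-6,0,0],
    [-6,0,0],
    [-6,0,0],
    [-6,0,0],
    [-6,0,0]
  ],
  "translation": [
    [0.49,0.89,1.98],
    [0.49,0.68,2.06],
    [0.49,0.46,2.13],
    [0.49,0.23,2.16],
    [0.49,0.01,2.17]
  ],
  "grip": [1,1,1,1,1]
}}

```text
time: 2.85
ee_pos: [0.5745, 0.363, 0.2017]
tool_rot: [1.908, 1.956, 0.519]
wrist_force: [2.3, -2.2, -0.4]
grip_width: 0.0869
```

Call:
{"op": "step_arm", "data": {
  "delta_rot": [
    [0,0,0],
    [0,0,0]
  ],
  "translation": [
    [0,0,0],
    [0,0,0]
  ],
  "grip": [1,1]
}}

```text
time: 3.02
ee_pos: [0.5732, 0.3617, 0.2002]
tool_rot: [1.912, 1.961, 0.505]
wrist_force: [1.0, -0.9, -0.0]
grip_width: 0.0864
```

```bash
python3 - <<'E'
from h import *
np.set_printoptions(suppress=True,precision=4)
o=r.get_obs(); R=cv2.Rodrigues(o['tool_rot'])[0]; t=o['ee_pos']; print(t,R)
ims=[]
for n,(x0,y0,x1,y1) in {'top':(270,130,420,255),'side':(220,130,370,255)}.items():
    d=cam(n); P=pts(d)
    ims.append(cv2.resize(d['color'][y0:y1,x0:x1,::-1],None,fx=2.66,fy=2.66,interpolation=cv2.INTER_CUBIC))
    # project tip corners predicted; finger points in tool frame
    q=(P-t)@R; m=(d['depth']>0)&(abs(q[...,0])<.075)&(abs(q[...,1])<.03)&(q[...,2]>-.03)&(q[...,2]<.03)
    k=q[m]; print(n,len(k),k.min(0),k.max(0)); 
    for lo,hi in((-.08,0),(0,.08)):
        s=k[(k[:,0]>lo)&(k[:,0]<hi)]; print(len(s),np.percentile(s,[2,50,98],axis=0) if len(s) else '')
cv2.imwrite('pics/h1.png',np.hstack(ims))
E
```

```text
[0.5732 0.3617 0.2002] [[-0.0241  0.873   0.4871]
 [ 0.9997  0.0234  0.0074]
 [-0.0049  0.4871 -0.8733]]
top 12 [-0.0528 -0.0013 -0.0293] [0.0442 0.0097 0.004 ]
10 [[-0.0524 -0.0009 -0.0292]
 [-0.0454  0.0081 -0.0231]
 [-0.0446  0.0096  0.004 ]]
2 [[ 0.0422  0.0081 -0.0267]
 [ 0.0432  0.0086 -0.0248]
 [ 0.0442  0.0092 -0.023 ]]
side 147 [-0.0531 -0.0079 -0.0299] [0.0599 0.0153 0.011 ]
34 [[-0.0514 -0.0077 -0.0296]
 [-0.0447  0.0067 -0.019 ]
 [-0.0399  0.0145 -0.0082]]
113 [[ 0.0503 -0.0074 -0.0292]
 [ 0.0542  0.0031 -0.0079]
 [ 0.0588  0.0144  0.0092]]
```

View pics/h1.png

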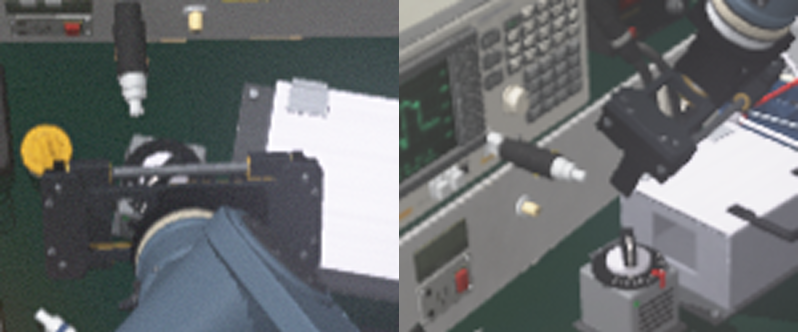

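```bash
python3 - <<'E'
from plan import *
plan(np.array([.602,.365,.130]),91.5,30,vmax=2)
E
```

```text
t 3.1167 now [0.5767 0.3626 0.204 ] F [0.3 0.4 0. ]
rows 4 rot/row [-0.1   0.03 -0.05]
[0.05, -0.36, 1.92] [0.583 0.363 0.186]
[0.04, -0.36, 1.92] [0.589 0.364 0.167]
[0.05, -0.37, 1.92] [0.596 0.364 0.149]
[0.04, -0.37, 1.92] [0.602 0.365 0.13 ]
```

Call:
{"op": "step_arm", "data": {
  "delta_rot": [
    [0,0,0],
    [0,0,0],
    [0,0,0],
    [0,0,0],
    [0,0,0]
  ],
  "translation": [
    [0.05,-0.36,1.92],
    [0.04,-0.36,1.92],
    [0.05,-0.37,1.92],
    [0.04,-0.37,1.92],
    [0,0,0]
  ],
  "grip": [1,1,1,1,1]
}}

```text
time: 3.53
ee_pos: [0.6021, 0.3633, 0.1272]
tool_rot: [1.914, 1.954, 0.511]
wrist_force: [0.1, -0.5, 0.1]
grip_width: 0.0868
```

```bash
python3 - <<'E'
from plan import *
plan(np.array([.602,.365,.106]),91.5,30,vmax=1)
from h import *
ims=[]
for n,(x0,y0,x1,y1) in {'top':(270,130,420,255),'side':(220,130,370,255)}.items():
    d=cam(n)
    ims.append(cv2.resize(d['color'][y0:y1,x0:x1,::-1],None,fx=2.66,fy=2.66,interpolation=cv2.INTER_CUBIC))
cv2.imwrite('pics/h2.png',np.hstack(ims))
plan(np.array([.602,.365,.106]),91.5,30,vmax=1)
E
```

```text
t 3.5333 now [0.6021 0.3633 0.1272] F [ 0.1 -0.5  0.1]
rows 3 rot/row [-0.19  0.1  -0.08]
[0.06, -0.35, 0.61] [0.602 0.364 0.12 ]
[0.06, -0.35, 0.61] [0.602 0.364 0.113]
[0.05, -0.35, 0.62] [0.602 0.365 0.106]
t 3.6333 now [0.602  0.3642 0.1298] F [ 0.4 -0.3  0.6]
rows 3 rot/row [-0.13  0.06 -0.08]
[0.03, -0.39, 0.69] [0.602 0.364 0.122]
[0.03, -0.39, 0.69] [0.602 0.365 0.114]
[0.02, -0.4, 0.69] [0.602 0.365 0.106]
```

View pics/h2.png

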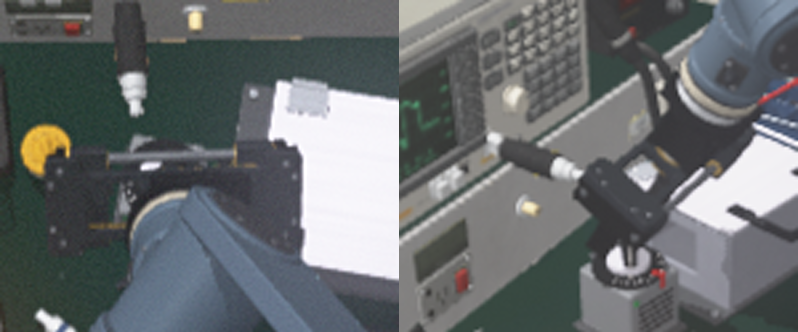

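Call:
{"op": "step_arm", "data": {
  "delta_rot": [
    [0,0,0],
    [0,0,0],
    [0,0,0],
    [0,0,0]
  ],
  "translation": [
    [0.03,-0.39,0.69],
    [0.03,-0.39,0.69],
    [0.02,-0.4,0.69],
    [0,0,0]
  ],
  "grip": [1,1,1,1]
}}

```text
time: 3.97
ee_pos: [0.5994, 0.3648, 0.1036]
tool_rot: [1.911, 1.957, 0.511]
wrist_force: [0.2, 0.2, 0.0]
grip_width: 0.0872
```

Call:
{"op": "step_arm", "data": {
  "delta_rot": [
    [0,0,0],
    [0,0,0],
    [0,0,0],
    [0,0,0],
    [0,0,0]
  ],
  "translation": [
    [0,0,0],
    [0,0,0],
    [0,0,0],
    [0,0,0],
    [0,0,0]
  ],
  "grip": [0,-0.3,-0.5,-1,-1],
  "squeeze": 15
}}

```text
time: 4.38
ee_pos: [0.6005, 0.3653, 0.1051]
tool_rot: [1.911, 1.955, 0.515]
wrist_force: [-0.2, -0.3, 0.3]
grip_width: 0.0618
```

Call:
{"op": "step_arm", "data": {
  "delta_rot": [
    [0,0,0],
    [0,0,0],
    [0,0,0],
    [0,0,0],
    [0,0,0]
  ],
  "translation": [
    [0,0,0],
    [0,0,0],
    [0,0,0],
    [0,0,0],
    [0,0,0]
  ],
  "grip": [-1,-1,-1,-1,-1]
}}

```text
time: 4.8
ee_pos: [0.5983, 0.3655, 0.1039]
tool_rot: [1.914, 1.957, 0.513]
wrist_force: [-9.0, 2.5, 2.2]
grip_width: 0.0284
```

Call:
{"op": "step_arm", "data": {
  "delta_rot": [
    [0,0,0],
    [0,0,0],
    [0,0,0],
    [0,0,0],
    [0,0,0]
  ],
  "translation": [
    [0,0,0],
    [0,0,0],
    [0,0,0],
    [0,0,0],
    [0,0,0]
  ],
  "grip": [-1,-1,-1,-1,-1]
}}

```text
time: 5.22
ee_pos: [0.5995, 0.3629, 0.1036]
tool_rot: [1.913, 1.955, 0.506]
wrist_force: [-0.8, -4.7, 1.0]
grip_width: 0.0129
```

```bash
python3 - <<'E'
from h import *
o=r.get_obs(); print(o['grip_width'],o['wrist_force'],o['ee_pos'],o['torque'])
ims=[]
for n,(x0,y0,x1,y1) in {'top':(270,130,420,255),'side':(270,190,345,252)}.items():
    d=cam(n)
    ims.append(cv2.resize(d['color'][y0:y1,x0:x1,::-1],(399,332),interpolation=cv2.INTER_CUBIC))
cv2.imwrite('pics/h3.png',np.hstack(ims))
E
```

```text
0.012880981798640903 [-0.84278785 -4.7161436   0.98932986] [0.59952903 0.36294254 0.10364027] [-0.63401201  0.29745984 -0.46495014]
```

View pics/h3.png

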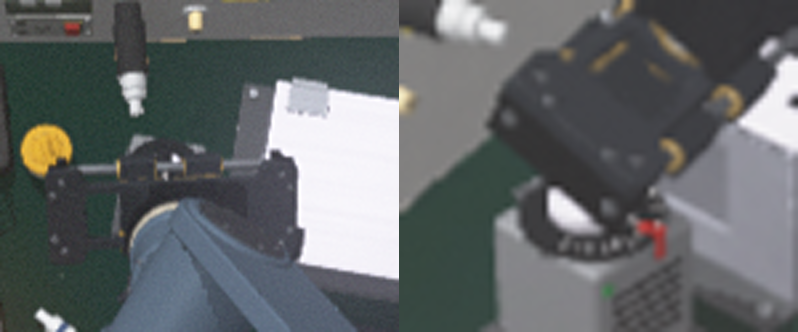

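Call:
{"op": "step_arm", "data": {
  "delta_rot": [
    [0,0,0],
    [0,0,0],
    [0,0,0],
    [0,0,0],
    [0,0,0]
  ],
  "translation": [
    [0,0,0],
    [0,0,0],
    [0,0,0],
    [0,0,0],
    [0,0,0]
  ],
  "grip": [-0.4,0,0.3,0.3,0.3]
}}

```text
time: 5.73
ee_pos: [0.6007, 0.3658, 0.105]
tool_rot: [1.91, 1.956, 0.516]
wrist_force: [-0.6, 0.1, 0.7]
grip_width: 0.0385
```

Call:
{"op": "step_arm", "data": {
  "delta_rot": [
    [0,0,0],
    [0,0,0],
    [0,0,0],
    [0,0,0],
    [0,0,0]
  ],
  "translation": [
    [0,0,0],
    [0,0,0],
    [0,0.5,-1.0],
    [0,1,-2],
    [0,1,-3]
  ],
  "grip": [0.3,0.3,0.3,0.3,0.3]
}}

```text
time: 6.15
ee_pos: [0.5916, 0.3643, 0.1669]
tool_rot: [1.913, 1.958, 0.507]
wrist_force: [0.3, -0.4, 0.4]
grip_width: 0.0562
```

Call:
{"op": "step_arm", "data": {
  "delta_rot": [
    [0,0,0],
    [0,0,0],
    [0,0,0],
    [0,0,0],
    [0,0,0]
  ],
  "translation": [
    [0,0,-4],
    [0,0,-4],
    [-2,0,-3],
    [-4,0,0],
    [-4,0,0]
  ],
  "grip": [0.3,0.3,0.3,0.3,0.3]
}}

```text
time: 6.57
ee_pos: [0.5405, 0.2652, 0.2683]
tool_rot: [1.904, 1.957, 0.522]
wrist_force: [1.0, 0.3, 0.0]
grip_width: 0.0562
```

```bash
cat > knob.py <<'E'
from h import *
np.set_printoptions(suppress=True,precision=4)
o=r.get_obs(); print(o['time'],o['grip_width'],o['wrist_force'],o['ee_pos'],o['joints'])
ims=[]
for n,(x0,y0,x1,y1) in {'top':(300,160,375,222),'side':(270,200,345,262)}.items():
    d=cam(n); P=pts(d); c=d['color'].astype(int); R,G,B=c[...,0],c[...,1],c[...,2]; val=d['depth']>0
    ims.append(cv2.resize(d['color'][y0:y1,x0:x1,::-1],(399,332),interpolation=cv2.INTER_CUBIC))
    near=lambda x,y,s:(abs(P[...,0]-x)<s)&(abs(P[...,1]-y)<s)&val
    Q=P[near(.6,.363,.035)&(P[...,2]>.098)&(P[...,2]<.112)]
    red=P[near(.6,.36,.06)&(R>140)&(R>2*G)&(R>2*B)&(P[...,2]>.06)].mean(0)
    q=Q[:,:2]-Q[:,:2].mean(0); V=np.linalg.svd(q,full_matrices=False)[2][0]; V=V*-np.sign(V[0])
    e=red[:2]-Q[:,:2].mean(0)
    print(n,len(Q),'bar',Q.mean(0),np.degrees(np.arctan2(V[1],V[0])),'red',red,np.degrees(np.arctan2(e[1],e[0])))
cv2.imwrite('pics/k1.png',np.hstack(ims))
E
python3 knob.py
```

```text
6.5667 0.05621041698761556 [0.9891 0.2647 0.0269] [0.5405 0.2652 0.2683] [ 0.3484  0.33    1.8088 -0.3186  0.5256 -1.012 ]
top 104 bar [0.6032 0.3614 0.1046] -179.8549710210031 red [0.5719 0.3623 0.0793] 178.27369261205797
side 80 bar [0.6038 0.367  0.1042] -177.7835292037788 red [0.57   0.3655 0.0791] -177.3528379227916
```

View pics/k1.png

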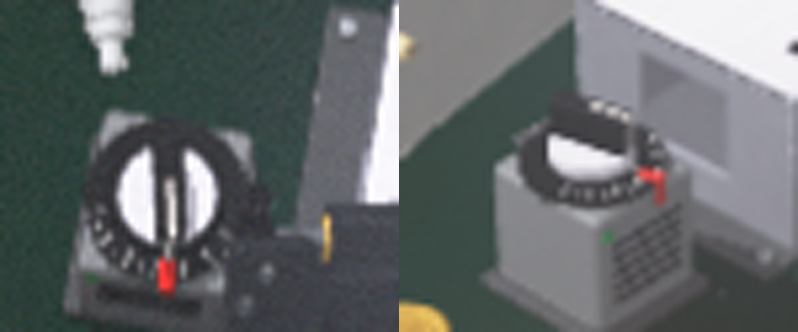

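```bash
python3 - <<'E'
from plan import *
plan(np.array([.46,.24,.29]),91.5,0)
E
```

```text
t 6.6667 now [0.5393 0.2595 0.2653] F [-0.9  0.4 -0. ]
rows 5 rot/row [ 5.89  0.06 -0.09]
[-0.36, -1.15, -1.21] [0.523 0.256 0.27 ]
[-0.36, -1.26, -1.09] [0.508 0.252 0.275]
[-0.36, -1.37, -0.96] [0.492 0.248 0.28 ]
[-0.35, -1.46, -0.81] [0.476 0.244 0.285]
[-0.36, -1.54, -0.65] [0.46 0.24 0.29]
```

Call:
{"op": "step_arm", "data": {
  "delta_rot": [
    [5.9,0,0],
    [5.9,0,0],
    [5.9,0,0],
    [5.9,0,0],
    [5.9,0,0]
  ],
  "translation": [
    [-0.36,-1.15,-1.21],
    [-0.36,-1.26,-1.09],
    [-0.36,-1.37,-0.96],
    [-0.35,-1.46,-0.81],
    [-0.36,-1.54,-0.65]
  ],
  "grip": [-0.15,-0.15,-0.15,-0.15,-0.15]
}}

```text
time: 7.08
ee_pos: [0.4608, 0.2449, 0.2908]
tool_rot: [-2.195, -2.246, 0.004]
wrist_force: [0.1, 0.1, -0.3]
grip_width: 0.0382
```

```bash
python3 - <<'E'
from plan import *
plan(np.array([.47,.22,.20]),-10,0)
E
```

```text
t 7.0833 now [0.4608 0.2449 0.2908] F [ 0.1  0.1 -0.3]
rows 15 rot/row [-0.    0.01  6.76]
[-0.17, 0.06, 0.61] [0.461 0.243 0.285]
[-0.16, 0.08, 0.6] [0.462 0.242 0.279]
[-0.15, 0.1, 0.61] [0.463 0.24  0.273]
[-0.14, 0.11, 0.6] [0.463 0.238 0.267]
[-0.12, 0.13, 0.61] [0.464 0.237 0.26 ]
[-0.11, 0.14, 0.6] [0.464 0.235 0.254]
[-0.09, 0.15, 0.61] [0.465 0.233 0.248]
[-0.07, 0.16, 0.6] [0.466 0.232 0.242]
[-0.05, 0.17, 0.61] [0.466 0.23  0.236]
[-0.03, 0.17, 0.6] [0.467 0.228 0.23 ]
[-0.01, 0.18, 0.61] [0.467 0.227 0.224]
[0.01, 0.18, 0.6] [0.468 0.225 0.218]
[0.03, 0.17, 0.61] [0.469 0.223 0.212]
[0.06, 0.17, 0.6] [0.469 0.222 0.206]
[0.07, 0.16, 0.61] [0.47 0.22 0.2 ]
```

Call:
{"op": "step_arm", "data": {
  "delta_rot": [
    [0,0,6.76],
    [0,0,6.76],
    [0,0,6.76],
    [0,0,6.76],
    [0,0,6.76]
  ],
  "translation": [
    [-0.17,0.06,0.6],
    [-0.16,0.08,0.6],
    [-0.15,0.1,0.6],
    [-0.14,0.11,0.6],
    [-0.12,0.13,0.6]
  ],
  "grip": [-0.15,-0.15,-0.15,-0.15,-0.15]
}}

```text
time: 7.5
ee_pos: [0.4645, 0.2364, 0.2592]
tool_rot: [2.757, 1.502, -0.0]
wrist_force: [0.3, 0.4, -0.4]
grip_width: 0.0371
```

Call:
{"op": "step_arm", "data": {
  "delta_rot": [
    [0,0,6.76],
    [0,0,6.76],
    [0,0,6.76],
    [0,0,6.76],
    [0,0,6.76]
  ],
  "translation": [
    [-0.11,0.14,0.6],
    [-0.09,0.15,0.6],
    [-0.07,0.16,0.6],
    [-0.05,0.17,0.6],
    [-0.03,0.17,0.6]
  ],
  "grip": [-0.15,-0.15,-0.15,-0.15,-0.15]
}}

```text
time: 7.92
ee_pos: [0.4676, 0.2281, 0.2292]
tool_rot: [3.075, 0.636, 0.001]
wrist_force: [0.2, -0.8, -0.3]
grip_width: 0.0369
```

Call:
{"op": "step_arm", "data": {
  "delta_rot": [
    [0,0,6.76],
    [0,0,6.76],
    [0,0,6.76],
    [0,0,6.76],
    [0,0,6.76]
  ],
  "translation": [
    [-0.01,0.18,0.6],
    [0.01,0.18,0.6],
    [0.03,0.17,0.6],
    [0.06,0.17,0.6],
    [0.07,0.16,0.6]
  ],
  "grip": [-0.15,-0.15,-0.15,-0.15,-0.15]
}}

```text
time: 8.33
ee_pos: [0.4708, 0.2198, 0.1992]
tool_rot: [3.127, -0.285, 0.002]
wrist_force: [0.4, -0.9, 0.1]
grip_width: 0.0371
```

```bash
python3 - <<'E'
from plan import *
plan(np.array([.471,.221,.125]),-10,0,vmax=2)
from h import *
print(r.get_obs()['joints'])
ims=[]
for n,(x0,y0,x1,y1) in {'top':(330,160,480,285),'side':(280,150,430,275)}.items():
    d=cam(n)
    ims.append(cv2.resize(d['color'][y0:y1,x0:x1,::-1],(399,332),interpolation=cv2.INTER_CUBIC))
cv2.imwrite('pics/b1.png',np.hstack(ims))
E
```

```text
t 8.3333 now [0.4708 0.2198 0.1992] F [ 0.4 -0.9  0.1]
rows 4 rot/row [ 0.02 -0.02 -0.1 ]
[-0.0, -0.03, 1.86] [0.471 0.22  0.181]
[-0.0, -0.03, 1.85] [0.471 0.22  0.162]
[-0.01, -0.04, 1.86] [0.471 0.221 0.144]
[0.0, -0.03, 1.85] [0.471 0.221 0.125]
[ 0.22261875  0.43378481  1.73209855 -0.00240772  0.97511478  0.40571993]
```

View pics/b1.png

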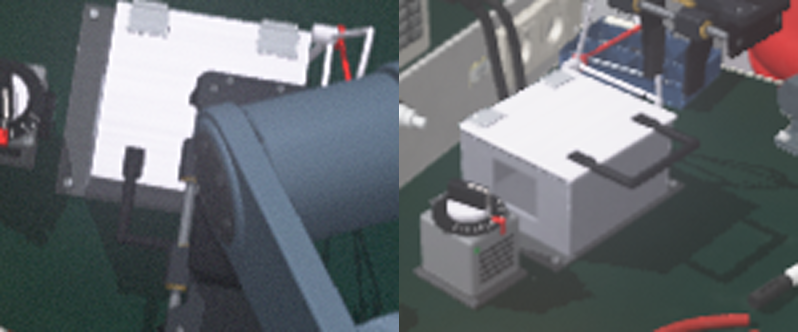

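Call:
{"op": "step_arm", "data": {
  "delta_rot": [
    [0,0,0],
    [0,0,0],
    [0,0,0],
    [0,0,0],
    [0,0,0]
  ],
  "translation": [
    [0,0,1.85],
    [0,0,1.85],
    [0,0,1.85],
    [0,0,1.85],
    [0,0,0]
  ],
  "grip": [-0.15,-0.15,-0.15,-0.15,-0.15]
}}

```text
time: 8.85
ee_pos: [0.4687, 0.2191, 0.1231]
tool_rot: [3.126, -0.271, -0.008]
wrist_force: [-0.2, -0.1, -0.4]
grip_width: 0.0372
```

```bash
python3 - <<'E'
from plan import *
plan(np.array([.471,.221,.09]),-10,0,vmax=1)
from h import *
ims=[]
for n,(x0,y0,x1,y1) in {'top':(350,180,450,263),'side':(300,150,400,233)}.items():
    d=cam(n)
    ims.append(cv2.resize(d['color'][y0:y1,x0:x1,::-1],(399,332),interpolation=cv2.INTER_CUBIC))
cv2.imwrite('pics/b2.png',np.hstack(ims))
E
```

```text
t 8.85 now [0.4687 0.2191 0.1231] F [-0.2 -0.1 -0.4]
rows 4 rot/row [0.06 0.07 0.02]
[0.05, -0.06, 0.83] [0.469 0.22  0.115]
[0.05, -0.06, 0.83] [0.47  0.22  0.106]
[0.05, -0.06, 0.82] [0.47  0.221 0.098]
[0.05, -0.06, 0.83] [0.471 0.221 0.09 ]
```

View pics/b2.png

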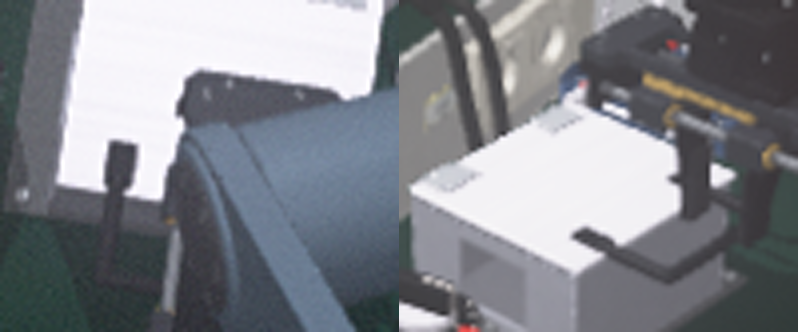

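Side view shows the fingers straddling the bar: inner finger at crop (695,190) between lid edge and bar, outer one at (760,210) in front. I'll descend and close.

Call:
{"op": "step_arm", "data": {
  "delta_rot": [
    [0,0,0],
    [0,0,0],
    [0,0,0],
    [0,0,0],
    [0,0,0]
  ],
  "translation": [
    [0.03,-0.05,0.83],
    [0.03,-0.05,0.83],
    [0.03,-0.05,0.83],
    [0.03,-0.05,0.8],
    [0,0,0]
  ],
  "grip": [-0.15,-0.15,-0.15,-0.15,-0.15]
}}

```text
time: 9.37
ee_pos: [0.4713, 0.2208, 0.0913]
tool_rot: [3.127, -0.276, -0.003]
wrist_force: [0.1, -0.1, 0.2]
grip_width: 0.0367
```

Call:
{"op": "step_arm", "data": {
  "delta_rot": [
    [0,0,0],
    [0,0,0],
    [0,0,0],
    [0,0,0],
    [0,0,0]
  ],
  "translation": [
    [0,0,0],
    [0,0,0],
    [0,0,0],
    [0,0,0],
    [0,0,0]
  ],
  "grip": [-1,-1,-1,-1,-1],
  "squeeze": 25
}}

```text
time: 9.78
ee_pos: [0.4723, 0.221, 0.0931]
tool_rot: [3.128, -0.276, 0.002]
wrist_force: [-0.1, -0.4, -0.5]
grip_width: 0.0115
```

Call:
{"op": "step_arm", "data": {
  "delta_rot": [
    [0,0,0],
    [0,0,0],
    [0,0,0]
  ],
  "translation": [
    [0,0,0],
    [0,0,0],
    [0,0,0]
  ],
  "grip": [-1,-1,-1]
}}

```text
time: 10.03
ee_pos: [0.4723, 0.221, 0.0931]
tool_rot: [3.128, -0.277, 0.002]
wrist_force: [0.1, -0.4, 1.5]
grip_width: 0.0093
```

Call:
{"op": "step_arm", "data": {
  "delta_rot": [
    [0,0,0],
    [0,0,0],
    [0,0,0],
    [0,0,0],
    [0,0,0]
  ],
  "translation": [
    [0.05,0,-1.0],
    [0.09,0,-1.0],
    [0.15,0,-0.98],
    [0.19,0,-0.98],
    [0.24,0,-0.97]
  ],
  "grip": [-1,-1,-1,-1,-1]
}}

```text
time: 10.45
ee_pos: [0.4793, 0.2196, 0.1432]
tool_rot: [3.128, -0.276, 0.002]
wrist_force: [0.9, -0.7, -2.7]
grip_width: 0.0087
```

Call:
{"op": "step_arm", "data": {
  "delta_rot": [
    [0,0,0],
    [0,0,0],
    [0,0,0],
    [0,0,0],
    [0,0,0]
  ],
  "translation": [
    [0.29,0,-0.96],
    [0.34,0,-0.94],
    [0.38,0,-0.92],
    [0.43,0,-0.9],
    [0.48,0,-0.88]
  ],
  "grip": [-1,-1,-1,-1,-1]
}}

```text
time: 10.87
ee_pos: [0.4974, 0.2163, 0.1891]
tool_rot: [3.127, -0.277, -0.001]
wrist_force: [0.3, 1.9, -2.9]
grip_width: 0.009
```

```bash
cat > look.py <<'E'
import sys
from h import *
np.set_printoptions(suppress=True,precision=4)
o=r.get_obs(); print(o['time'],o['grip_width'],o['wrist_force'],o['ee_pos'])
ims=[]
for n,(x0,y0,x1,y1) in {'top':(350,130,500,255),'side':(280,100,430,225)}.items():
    d=cam(n)
    ims.append(cv2.resize(d['color'][y0:y1,x0:x1,::-1],(399,332),interpolation=cv2.INTER_CUBIC))
cv2.imwrite('pics/'+sys.argv[1],np.hstack(ims))
E
python3 look.py l1.png
```

```text
10.8667 0.009014602585664515 [ 0.3333  1.8841 -2.9286] [0.4974 0.2163 0.1891]
```

View pics/l1.png

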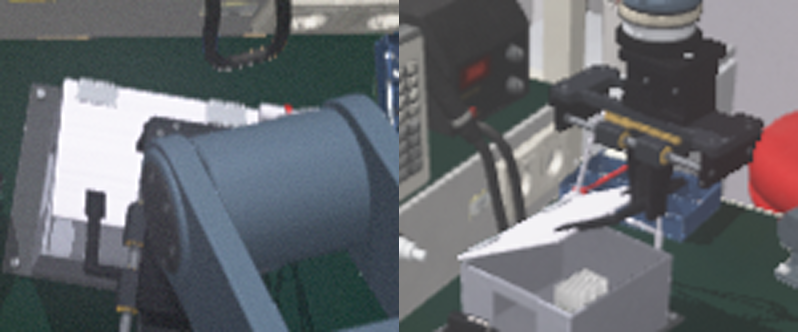

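Call:
{"op": "step_arm", "data": {
  "delta_rot": [
    [0,0,0],
    [0,0,0],
    [0,0,0],
    [0,0,0],
    [0,0,0]
  ],
  "translation": [
    [0.52,0,-0.85],
    [0.56,0,-0.83],
    [0.6,0,-0.8],
    [0.64,0,-0.77],
    [0,0,0]
  ],
  "grip": [-1,-1,-1,-1,-1]
}}

```text
time: 11.38
ee_pos: [0.5195, 0.2121, 0.2221]
tool_rot: [3.127, -0.277, -0.005]
wrist_force: [-6.3, 0.2, 2.2]
grip_width: 0.0087
```

Call:
{"op": "step_arm", "data": {
  "delta_rot": [
    [0,0,0],
    [0,0,0],
    [0,0,0]
  ],
  "translation": [
    [0,0,0],
    [0,0,0],
    [0,0,0]
  ],
  "grip": [-1,-1,-1]
}}

```text
time: 11.63
ee_pos: [0.5184, 0.2123, 0.2207]
tool_rot: [3.127, -0.276, -0.008]
wrist_force: [-6.5, 0.9, 1.5]
grip_width: 0.009
```

```bash
python3 look.py l2.png; python3 - <<'E'
from h import *
np.set_printoptions(suppress=True,precision=4)
o=r.get_obs(); print(o['wrist_force'],o['ee_pos'])
yaw=-.174; ex=np.array([np.cos(yaw),np.sin(yaw),0]); ey=np.array([-np.sin(yaw),np.cos(yaw),0])
H=np.array([.669,.186,.094])
for n in('top','side'):
    d=pickle.load(open('/tmp/%s.pkl'%n,'rb')); P=pts(d); c=d['color'].astype(int); R,G,B=c[...,0],c[...,1],c[...,2]; val=d['depth']>0
    q=P-H; s=-(q@ex); y=q@ey; z=q[...,2]
    # lid: white/grey points on plane, s .03-.15, |y|<.08, z .02-.15
    m=val&(s>.02)&(s<.118)&(abs(y)<.08)&(abs(z-s*np.tan(.7))<.03)&(R>100)&(abs(R-B)<40)
    A=np.c_[s[m],y[m],np.ones(m.sum())]; k=A.copy(); zz=z[m]
    for _ in range(5):
        c_,*_=np.linalg.lstsq(k,zz,rcond=None); e=abs(k@c_-zz); g=e<.006; k=k[g]; zz=zz[g]
    print(n,'lid n',len(zz),'slope',c_,'angle',np.arctan(c_[0]))
    m=val&(R>130)&(R>1.8*G)&(R>1.8*B)&(s>.0)&(s<.14)&(y<-.075)&(y>-.125)&(z>-.01)&(z<.12)
    if m.sum()>5:
        ss,zz=s[m],z[m]; X=np.c_[ss,zz]; X0=X-X.mean(0); V=np.linalg.svd(X0,full_matrices=False)[2][0]; print('red',m.sum(),np.arctan2(abs(V[1]),abs(V[0])),'y',y[m].mean(),'range',ss.min(),ss.max(), 'through origin',np.median(np.arctan2(zz[ss>.08],ss[ss>.08])))
bar=o['ee_pos']+[0,0,.005]; q=bar-H; print('kin',np.arctan2(q[2],-(q@ex))-.02, np.hypot(q[2],q@ex))
E
```

```text
11.6333 0.00897418577397326 [-6.4962  0.8562  1.4805] [0.5184 0.2123 0.2207]
[-6.2531  0.0106  2.5425] [0.5183 0.2123 0.2207]
top lid n 1063 slope [0.8045 0.0094 0.004 ] angle 0.6775073669813014
side lid n 43 slope [ 0.8545  0.1545 -0.0117] angle 0.7070843802417126
kin 0.6908105710348799 0.20180571158126503
```

View pics/l2.png

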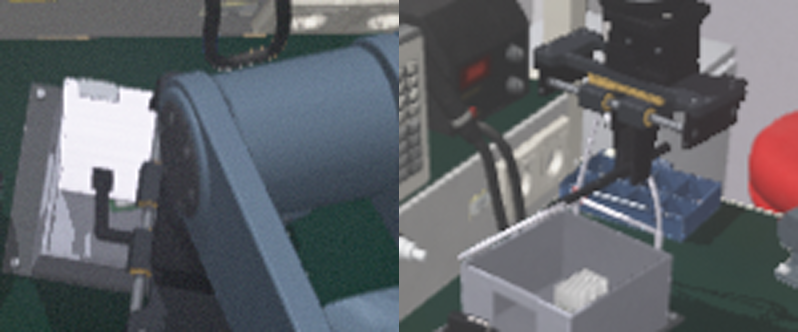

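```bash
python3 - <<'E'
from h import *
np.set_printoptions(suppress=True,precision=4)
for yaw in(-.165,-.174,-.183):
  ex=np.array([np.cos(yaw),np.sin(yaw),0]); ey=np.array([-np.sin(yaw),np.cos(yaw),0])
  for hy in(.183,.186,.189):
    H=np.array([.669,hy,.094])
    for n in('top','side'):
      d=pickle.load(open('/tmp/%s.pkl'%n,'rb')); c=cv2.imread('pics/%s0.png'%n)[:,:,::-1].astype(int); R,G,B=c[...,0],c[...,1],c[...,2]
      P=np.load('/tmp/P_%s.npy'%n)
      q=P-H; m=(R>120)&(R>1.7*G)&(R>1.7*B)&(np.abs(q@ey+.1)<.04)&(np.abs(-(q@ex)-.06)<.075)&(np.abs(q[...,2]-.05)<.07)
      v,u=np.nonzero(m); C=np.array(d['xyz']); f=240/np.tan(np.radians(d['vertical_fov'])/2)
      Rm=cv2.Rodrigues(d['rotation'])[0]
      ray=np.c_[(u-d['cx'])/f,-(v-d['cy'])/f,-np.ones(len(u))]@Rm.T
      t=(-.1-(C-H)@ey)/(ray@ey); X=C+t[:,None]*ray-H; s=-(X@ex); z=X[:,2]
      k=s<.112
      Y=np.c_[s,z][k]; V=np.linalg.svd(Y-Y.mean(0),full_matrices=False)[2][0]
      print(yaw,hy,n,len(s),'dir',np.arctan2(abs(V[1]),abs(V[0])),'origin',np.median(np.arctan2(z,s)[k&(s>.05)]),'outer',np.c_[s,z][s>.1].mean(0))
E
```

```text
-0.165 0.183 top 96 dir 0.6148475209596396 origin 0.7612508054316872 outer [0.1039 0.0966]
-0.165 0.183 side 37 dir 0.6937631909961549 origin 0.7026435465283667 outer [0.1025 0.0856]
-0.165 0.186 top 96 dir 0.6148475209596397 origin 0.8058781254965592 outer [0.1049 0.1049]
-0.165 0.186 side 37 dir 0.693763190996155 origin 0.7057781906619127 outer [0.1041 0.0874]
-0.165 0.189 top 96 dir 0.6122046819782465 origin 0.8439523349969724 outer [0.1059 0.1137]
-0.165 0.189 side 37 dir 0.693763190996155 origin 0.7087600228376076 outer [0.1033 0.0877]
-0.174 0.183 top 96 dir 0.6312579983939844 origin 0.777907558456211 outer [0.1039 0.0998]
-0.174 0.183 side 37 dir 0.6938109477314719 origin 0.7084190926315956 outer [0.1022 0.0862]
-0.174 0.186 top 96 dir 0.6312579983939844 origin 0.8206739719751764 outer [0.1048 0.1081]
-0.174 0.186 side 37 dir 0.693810947731472 origin 0.71130181457175 outer [0.1039 0.088 ]
-0.174 0.189 top 96 dir 0.6287134146154846 origin 0.8575699926695289 outer [0.1058 0.117 ]
-0.174 0.189 side 37 dir 0.6938109477314721 origin 0.7137718349154945 outer [0.1031 0.0882]
-0.183 0.183 top 96 dir 0.6472057753246214 origin 0.7928764895294111 outer [0.1038 0.103 ]
-0.183 0.183 side 37 dir 0.6938188802890299 origin 0.7121313780937812 outer [0.102  0.0867]
-0.183 0.186 top 96 dir 0.6472057753246212 origin 0.8350679113380742 outer [0.1048 0.1113]
-0.183 0.186 side 37 dir 0.6938188802890298 origin 0.7163898592989427 outer [0.1036 0.0886]
-0.183 0.189 top 96 dir 0.6447559826368643 origin 0.8708152481117263 outer [0.1058 0.1203]
-0.183 0.189 side 37 dir 0.6938188802890298 origin 0.7198878610721465 outer [0.1028 0.0888]
```

```bash
python3 - <<'E'
from h import *
d=cam('side'); cv2.imwrite('pics/l3.png',cv2.resize(d['color'][130:210,290:397,::-1],None,fx=7.4,fy=7.4,interpolation=cv2.INTER_CUBIC))
E
```

```text
(no output)
```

View pics/l3.png

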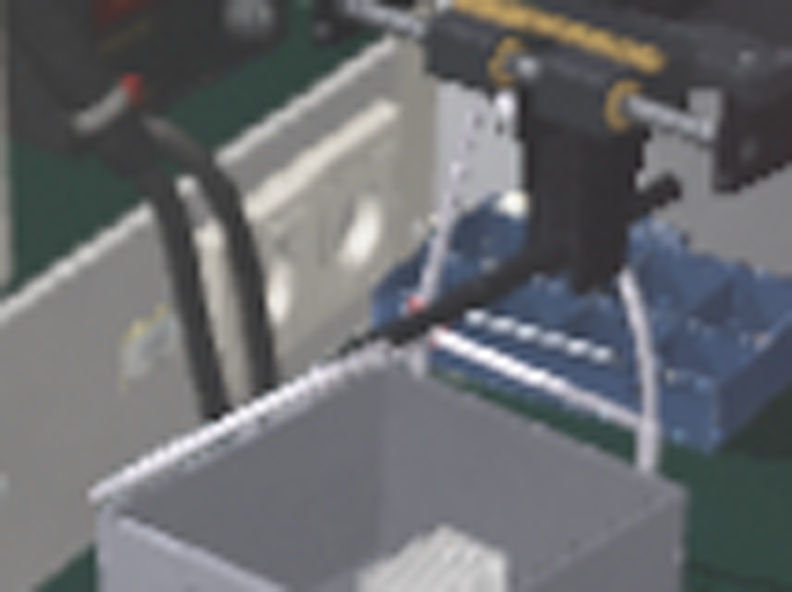

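```bash
python3 - <<'E'
from h import *
d=pickle.load(open('/tmp/side.pkl','rb')); yaw=-.174; ex=np.array([np.cos(yaw),np.sin(yaw),0]); ey=np.array([-np.sin(yaw),np.cos(yaw),0])
H=np.array([.669,.188,.094]);C=np.array(d['xyz']); f=240/np.tan(np.radians(d['vertical_fov'])/2);Rm=cv2.Rodrigues(d['rotation'])[0]
def sz(cu,cv_,y):
    u,v=cu/7.4+290-.43,cv_/7.4+130-.43
    ray=Rm@np.array([(u-d['cx'])/f,-(v-d['cy'])/f,-1]); t=(y-(C-H)@ey)/(ray@ey); X=C+t*ray-H; return np.array([-(X@ex),X[2]])
# lid top/bottom edge at near (+y) side; handle arm at y=+45mm
for a,b,y in [((95,493),(385,345),.083),((110,505),(385,352),.083),((345,350),(540,258),.05)]:
    A,B=sz(*a,y),sz(*b,y); e=B-A; print(A,B,np.hypot(*e),'ang',np.arctan2(e[1],e[0]))
E
```

```text
[0.00535894 0.00783722] [0.14096393 0.11768051] 0.17451149276345326 ang 0.6808232588077384
[0.01283455 0.00580033] [0.1410293  0.11513093] 0.16848463827177937 ang 0.7061450125773818
[0.09538931 0.08585388] [0.1774215  0.14917662] 0.10362938092564683 ang 0.6573864462941674
```

Call:
{"op": "step_arm", "data": {
  "delta_rot": [
    [0,0,0],
    [0,0,0],
    [0,0,0],
    [0,0,0],
    [0,0,0]
  ],
  "translation": [
    [0.05,0,-0.12],
    [0.05,0,-0.12],
    [0,0,0],
    [0,0,0],
    [0,0,0]
  ],
  "grip": [-1,-1,-1,-1,-1]
}}

```text
time: 12.2
ee_pos: [0.5203, 0.212, 0.2231]
tool_rot: [3.127, -0.276, -0.004]
wrist_force: [-5.5, -1.2, 3.4]
grip_width: 0.0091
```

Call:
{"op": "step_arm", "data": {
  "delta_rot": [
    [0,0,0],
    [0,0,0],
    [0,0,0],
    [0,0,0],
    [0,0,0]
  ],
  "translation": [
    [0,0,0],
    [0,0,0],
    [0,0,0],
    [0,0,0],
    [0,0,0]
  ],
  "grip": [-1,-1,-1,-1,-1]
}}

```text
time: 12.62
ee_pos: [0.5203, 0.212, 0.2231]
tool_rot: [3.127, -0.276, -0.004]
wrist_force: [-5.8, -1.3, 2.8]
grip_width: 0.0089
```

```bash
python3 look.py l4.png; python3 - <<'E'
from h import *
np.set_printoptions(suppress=True,precision=4)
o=r.get_obs(); print(o['ee_pos'],np.abs(o['joint_vel']).max())
c=cam('top')['color']; s=cam('side')['color']
cv2.imwrite('pics/k2.png',np.hstack([cv2.resize(a[:,:,::-1],(399,332),interpolation=cv2.INTER_CUBIC) for a in (c[160:222,300:375],s[200:262,270:345])]))
yaw=-.174; ex=np.array([np.cos(yaw),np.sin(yaw),0]); ey=np.array([-np.sin(yaw),np.cos(yaw),0]);H=np.array([.669,.186,.094])
d=pickle.load(open('/tmp/top.pkl','rb')); P=pts(d); c=d['color'].astype(int); R,B=c[...,0],c[...,2]
q=P-H; s=-(q@ex); y=q@ey; z=q[...,2]
m=(d['depth']>0)&(s>.02)&(s<.118)&(abs(y)<.08)&(abs(z-s*np.tan(.7))<.03)&(R>100)&(abs(R-B)<40)
k=np.c_[s[m],y[m],np.ones(m.sum())]; zz=z[m]
for _ in range(5):
    w,*_=np.linalg.lstsq(k,zz,rcond=None); g=abs(k@w-zz)<.006; k=k[g]; zz=zz[g]
print('lid top fit',np.arctan(w[0]),'origin',np.median(np.arctan2(zz-.004,k[:,0])[k[:,0]>.07]))
E
```

```text
12.6167 0.00890401530117984 [-5.7852 -1.2511  2.7752] [0.5203 0.212  0.2231]
[0.5204 0.212  0.2231] 0.001063301137249899
lid top fit 0.6929962954459097 origin 0.6959739307030455
```

View pics/k2.png

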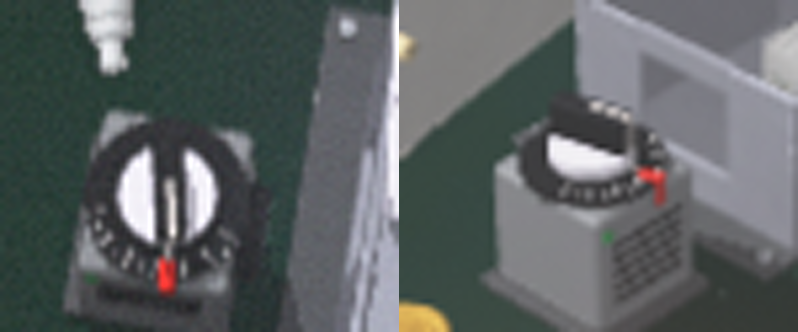

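View pics/l4.png

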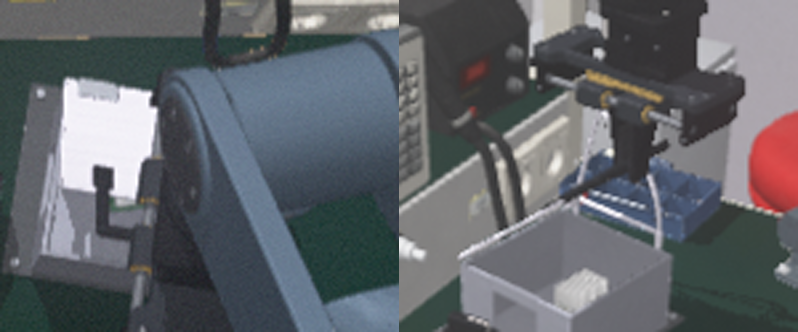

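The knob pictures show the pointer meeting the red index at crop (168,270). The lid and red arm both measure about 0.70 rad, and the arm is at rest, so I'm handing in.

```bash
python3 -c "
from rig import r
print(r.job_done()); o=r.get_obs(); print(o['time'],o['ee_pos'],o['grip_width'])"
```

```text
the job is handed in; nothing more can be done
None
the job is handed in; nothing more can be done
```

I set the focus knob to the red index, raised the lid to the red arm, and handed the job in at about 12.7 s with the gripper still holding the lid. `job_done` reports no verdict.

- **Focus knob:** With the lid still shut, I closed the jaws on the grey camera's knob, set in line with the red index. This turned the pointer about 50° onto the index, and I let go. The two cameras then put the pointer within about 2° (top) and 0.5° (side) of the index. A picture just before hand-in showed it still in line.
- **Lid:** I gripped the bar handle (measured opening about 9 mm) and raised the lid along its arc. It was at rest at about 0.69–0.71 rad, and I measured the red arm at about 0.69–0.71 rad.
- **Disagreements:** The two cameras differ by 4–7 mm in y. The top camera's sight lines gave scattered values for the red arm (0.61–0.87 rad), so I used the side camera and the depth fit. In the side view, the handle's side arm hides most of the red arm, so I couldn't see the lid pin against it directly.
- **Other things on the bench:** The wrist read about 6 N at the end, with the lid pressing back lightly on the gripper. I saw no contact with the red marks or the other objects, but I did not re-measure their positions.

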